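# Hold the centring rod in the router's guide bush

## Task

Take the long pointed centring rod (the one with the ribbed cylindrical grip) out of the tool rack and lower it point-down through the guide bush of the router base, never touching the bush, the base or the wood. Stop when its point is out below the bush but still clear of the wood underneath, and hold the rod there upright, still and in the middle of the bore: finish while holding it, so that I can sight along it and lock the base. Leave the other tools and the things on the bench where they are.

Things in the scene. Friction and masses are not known exactly. Their poses are not given: they have to be found in the camera images.
- rod: the centring rod, steel, 140 to 240 g, loose, hanging upright in any one of the rack's holes. Origin: centre of the underside of its flange, z along the rod, up. Flange 30 mm across, z 0 to 4 mm, resting on the rack's top; dark cylindrical grip with thin bright rings, 22 mm across, z 4 to 44 mm; stem below, 10 mm across, 110 mm long, tapering to a point over its last 12 mm. It slides straight up out
- rod_tip (a point): the point of the rod, 110 mm below the rod's origin on its axis
- bush_mouth (a point): centre of the top rim of the guide bush, 104 mm above the bench; z up along the bore. The bore is upright, 28 mm across and 34 mm long (collar 40 mm across standing 12 mm proud of the base's top); below it is an open air gap of 30 mm, so the wood lies 64 mm below this point
- router_base: the router base without its motor: a cast aluminium plate 170 x 200 mm with the steel guide bush in its middle, lying on two wooden battens on a wooden block, all one fixed unit. Origin: on the bench under the centre of the bush, x along the 170 mm side, y along the 200 mm side, z up. Wood top at 40 mm, plate from 70 to 92 mm, two steel columns 25 mm across at y = +-78 mm up to 150 mm, two black wing screws at x = 62, y = +-45 mm up to 120 mm
- rack: plywood tool rack, fixed: a board 60 x 240 mm on two end cheeks, top at 125 mm, foot board 100 x 240 mm. Origin: on the bench under its centre, y along the row, z up. Three holes 18 mm across at y = -75, 0 and 75 mm, each holding one tool by its flange
- t_key: T-handled key in the rack, loose, not to be taken: stem 10 mm across and 70 mm long, flange 30 mm, cross bar 60 mm long across the row and 14 mm thick, top 39 mm above the rack. Origin: underside of its flange, z up
- ball_tool: ball-headed tool in the rack, loose, not to be taken: stem 14 mm across and 90 mm long, flange 30 mm, ball 32 mm across, top 42 mm above the rack. Origin: underside of its flange, z up
- spanner: open spanner 170 mm long lying on the bench between the rack and the router base, loose; origin under its middle, x along it
- jar: clear screw jar with a dark cap, 56 mm across, 75 mm high, loose; origin under its centre
- offcut: wooden offcut 110 x 50 x 28 mm lying on the bench between robot and rack, loose; origin under its centre
- tape: black round tape measure 66 mm across, 30 mm high, beyond the router base, loose; origin under its centre
- tray: grey divided parts tray 120 x 170 x 35 mm beyond the rack, loose; origin under its centre
- screwdriver: screwdriver lying on the bench to the left of the router base, loose; x along it
Things that resemble listed ones, but are neither listed nor needed, are in the scene too. Leave any purple or red look-alike of the rod alone.

How it is judged:
On the way, in this order (a step that is already met when the one before it is completed fails the run):
1. the centring rod is lifted out of the rack, its point above the rack's top (z of rod_tip in the frame of rack above 0.13 m and contact force between rod and rack below 0.1 N), for 0.1 s.
2. the rod hangs upright in the middle of the bush with its point out below it, clear of the wood (horizontal distance between rod_tip and bush_mouth below 0.0045 m and z of rod_tip in the frame of bush_mouth between -0.062 and -0.034 m and angle between rod's own z axis and vertical below 0.07 rad), for 0.5 s.
At the end, for the whole second after the job is handed in: The gripper holds the rod, at rest (15 mm/s, 0.15 rad/s) and upright within 0.07 rad; its point is within 4.5 mm of the bore's axis, 34 to 62 mm under the bush's mouth (below the bush, 2 mm or more above the wood); the rod touches neither bush nor wood (all of step 2 and contact force between rod and router_base below 0.2 N and contact force between the fingers and rod above 1 N and linear speed of rod below 0.015 m/s and angular speed of rod below 0.15 rad/s); the arm keeps its last pose, push and grip.
It fails at once if something touches the router base, its bush or the wood (more than 0.5 N) (contact force between router_base and anything else above 0.5 N).
It fails at once if another tool or thing on the bench is displaced by more than 20 mm (distance of any of t_key, ball_tool, spanner, jar, offcut, tape, tray, screwdriver from where it was at the start of the episode above 0.02 m).
It also fails if it takes over 48 s, if anything falls off the work surface, if the arm or the gripper's body presses on something with over 40 N, if the wrist force passes 120 N, or if a joint passes its speed limit or range.

## Robot

A 6-joint arm with a two-finger parallel gripper is mounted at the origin on the work surface. World frame = base frame: x ahead of the robot, y to its left, z up, the work surface at z = 0. Lengths are in m, angles in rad, forces in N, time in s.
With the tool pointing down it reaches from about 0.3 to 0.775 m from the base axis. Payload 14.6 kg.
Tool frame: the origin (TCP) lies on the centre line of the jaws, within the pads' length; the fingertips stand 19 mm ahead of it and the grasp point (between the pads) is the TCP; y points along the fingers, x is the direction in which the jaws open and shut, and the axes are right-handed (so a half turn about y gives the same grasp; the last joint's range is limited). The gripper opens to 94 mm and grips with 3 to 60 N. Pads are 16 mm wide; open, the fingers measure 119 mm over their backs; the gripper's body (75 mm by 177 mm) begins 78 mm behind the grasp point.
Start: joints at [1.278, 0.3, 1.521, -0, 1.321, -0.067], TCP at [0.123, 0.536, 0.194] pointing down, gripper open.
Joint ranges: [-3.03, 3.03], [-0.79, 2.21], [0.23, 2.52], [-1.04, 4.18], [0, 3.07], [-2.55, 2.55]. Speed limits (rad/s): [2.22, 2.22, 2.57, 3.14, 3.14, 3.14].

## Interface

Orientations are given as [roll, pitch, yaw] about the fixed x, y, z axes, in that order (R = Rz(yaw) Ry(pitch) Rx(roll)).
In Python, from station import ctrl, optics gives the robot as it stands.
- The arm moves only by the tool jog_arm, never from a script. Its argument "targets" is a list of rows, each a list of 3 entries, a list of its own where there are three numbers: the finger opening in cm, from 0 to 9.4, then the shift along the tool's x, y, z in cm, then the turn about the tool's y in rad. A call has 1 to 10 rows; each row is the pose to reach, as a shift and turn from the pose commanded when the call began, along the tool's axes at that moment; what a row does not reach only later rows make up. A row lasts 1/10 s, in which the tool goes at most 50 mm and 8.59 degrees, less where a joint would pass 70% of its speed; a pose out of reach is approached as far as the arm can. A call with a gripper value outside its range is refused whole. The fingers move at their own pace and stop on an object; "grip_force" is the grip in N (left out, the last holds). Time passes only in rows, so rows that repeat a pose let the fingers close. It gives the time, the measured TCP pose, the force and the opening at its end, in the units of the state.
- ctrl.get_obs(): the state, without advancing time (a new reading comes with each control period).
- optics.camera(name): name is "side" or "top"; returns a dict with "img" (384x512x3 uint8, red, green, blue), "range_z" (384x512 float32, m along the optical axis (not along the pixel's ray), 0 where there is no reading), "camera_matrix" (3x3 intrinsics, pixels), "k1" (the pictures are not rectified: a ray, as slopes to the right and down, at radius r is drawn at 1 + k1 r^2 times it, then the intrinsics apply), "world_to_cam" (4x4, takes a point from world to camera coordinates). Camera axes: x right, y up, looking along -z (the intrinsics and any distortion apply to the point x, -y, -z); pixel columns grow to the right and rows downward; lengths in m; the calibration is good to about 2 mm. A picture is of the moment at which its call begins.
- ctrl.hand_in(): hands the job in, once; it reports no verdict.
The state is a dict: "time_s": time; "qpos": joint angles; "joint_vel": joint speeds; "tau": joint torques, N m; "ee_pos": TCP position; "eef_rot": TCP orientation; "force": force on the tool from outside, world axes, zero at the start; "moment": the same for the moment, N m; "grip_width": finger opening in m.
Only numpy, scipy, OpenCV 4.12 (cv2) and the standard library are available. Lean on these libraries where they do the work, as an engineer would, in place of code of your own. Each camera call takes 0.05 s, during which the arm holds its last target. There are 200 camera calls.

## Working session

There is one attempt and no reset: what is moved stays moved. The work goes in short steps, Python scripts to look and compute and a tool call to move; the robot and the scene stay as the last step left them, time stands still between calls to the robot, and variables do not carry over. Pictures are saved under pics/ and viewed, about 8 in all and at most 12, crops included, and the job is handed in when it is done.

Besides the shell and the picture viewer there is one more tool, called after ">>>" by a JSON object that holds its "fn" and its "kwargs". jog_arm: Moves the arm, as the interface text tells. Its arguments: {"type":"object","properties":{"targets":{"type":"array","items":{"type":"array"}},"grip_force":{"type":"number"}},"required":["targets"]}

```bash
ls; mkdir -p pics; cat > h.py <<'E'
import numpy as np, cv2
from station import ctrl, optics
def save(c,n): cv2.imwrite(f'pics/{n}.png',c['img'][:,:,::-1])
def rays(c,uv):
    K=np.array(c['camera_matrix']);k=c['k1']
    uv=np.atleast_2d(uv).astype(float)
    d=cv2.undistortPoints(uv.reshape(-1,1,2),K,np.array([k,0,0,0,0.])).reshape(-1,2)
    W=np.linalg.inv(np.array(c['world_to_cam']))
    r=np.c_[d[:,0],-d[:,1],-np.ones(len(d))]
    return W[:3,3],r@W[:3,:3].T
def on_plane(c,uv,z):
    o,r=rays(c,uv); return o+r*((z-o[2])/r[:,2])[:,None]
def by_depth(c,uv):
    o,r=rays(c,uv); uv=np.atleast_2d(uv).astype(int)
    return o+r*c['range_z'][uv[:,1],uv[:,0]][:,None]
def proj(c,P):
    P=np.atleast_2d(P); p=np.c_[P,np.ones(len(P))]@np.array(c['world_to_cam']).T
    s=np.c_[p[:,0],-p[:,1]]/-p[:,2:3]; s=s*(1+c['k1']*(s**2).sum(1,keepdims=True))
    K=np.array(c['camera_matrix']); return s*[K[0,0],K[1,1]]+K[:2,2]
E
python3 - <<'E'
from h import *
print(ctrl.get_obs())
for n in('top','side'):
    c=optics.camera(n); save(c,n+'0'); np.save(f'{n}0.npy',c,allow_pickle=True)
    print(n,c['camera_matrix'],c['k1'],np.linalg.inv(c['world_to_cam']).round(3))
a=cv2.imread('pics/top0.png');b=cv2.imread('pics/side0.png')
E
```

```text
pics
{'time_s': 0.0, 'qpos': array([ 1.27841384e+00,  3.00455876e-01,  1.52156826e+00,  8.69995901e-07,
        1.32071332e+00, -6.66044536e-02]), 'joint_vel': array([-0.00014073,  0.00191531, -0.00221184, -0.00119529, -0.00089718,
        0.0005488 ]), 'tau': array([ 9.79449615e-04, -5.31799829e+01, -3.52746570e+01,  7.09049148e-02,
        2.43029022e-02, -6.33859395e-05]), 'ee_pos': array([0.12305125, 0.53577634, 0.19300012]), 'eef_rot': array([-1.57071929e+00,  1.14220689e-03,  1.34501812e+00]), 'force': array([0.42450688, 0.30022791, 0.37255697]), 'moment': array([ 0.0213956 , -0.04418331, -0.00428342]), 'grip_width': 0.09385094921297778}
top [[452.31396217   0.         255.17283658]
 [  0.         452.31396217 192.83793077]
 [  0.           0.           1.        ]] -0.10704460770723151 [[-0.016  0.994 -0.109  0.387]
 [-1.    -0.015  0.012  0.044]
 [ 0.01   0.109  0.994  1.59 ]
 [ 0.     0.     0.     1.   ]]
side [[480.41584055   0.         258.42913272]
 [  0.         480.41584055 188.90027766]
 [  0.           0.           1.        ]] -0.046558369269958155 [[ 0.734  0.42  -0.534 -0.166]
 [-0.679  0.475 -0.56  -0.747]
 [ 0.018  0.774  0.633  0.965]
 [ 0.     0.     0.     1.   ]]
```

View pics/top0.png

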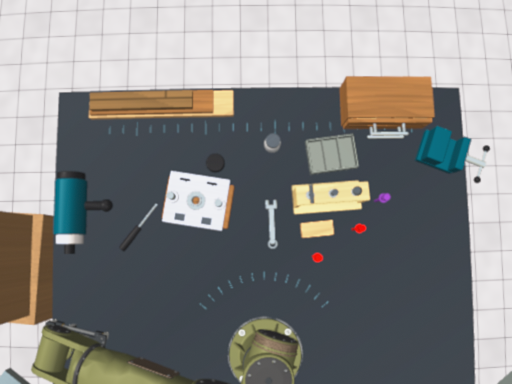

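View pics/side0.png

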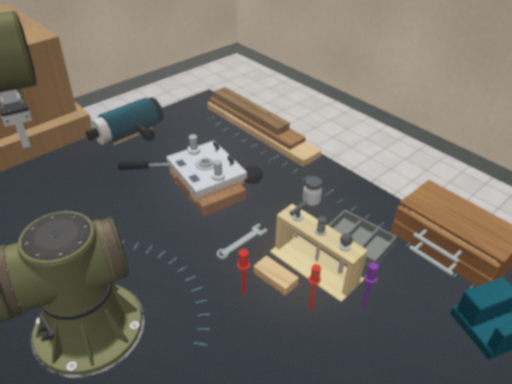

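```bash
python3 - <<'E'
from h import *
t=np.load('top0.npy',allow_pickle=True).item();s=np.load('side0.npy',allow_pickle=True).item()
a=t['img'][170:240,285:400,::-1];b=s['img'][190:300,265:385,::-1]; d=t['img'][160:240,155:240,::-1]
f=lambda i,w,h:cv2.resize(i,(w,h),interpolation=cv2.INTER_CUBIC)
out=np.vstack([np.hstack([f(a,460,280),f(d,298,280)]),cv2.copyMakeBorder(f(b,327,300),0,0,0,431,cv2.BORDER_CONSTANT)])
cv2.imwrite('pics/crop1.png',out)
E
```

```text
(no output)
```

View pics/crop1.png

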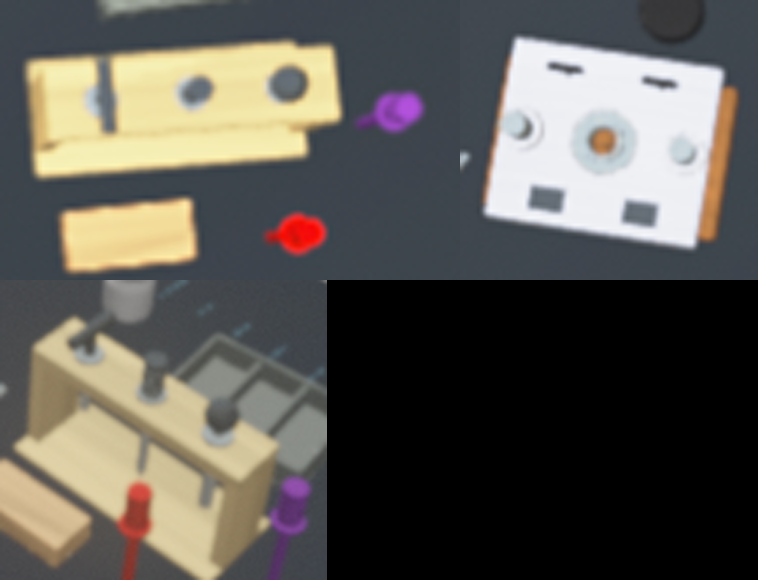

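The top and side views show the candidates (top-view pixels): T-key (311,190), a dark ribbed cylinder in the middle hole (334,192), ball tool (357,191), and look-alikes in red (318,257)/(360,228) and purple (384,197). The crop confirms the middle one: cylindrical dark grip with a flange, and a long thin stem in the side view. I'll measure it, the rack and the bush next.

```bash
python3 - <<'E'
from h import *
t=np.load('top0.npy',allow_pickle=True).item();s=np.load('side0.npy',allow_pickle=True).item()
def big(m):
    cs,_=cv2.findContours(m.astype(np.uint8),cv2.RETR_EXTERNAL,cv2.CHAIN_APPROX_NONE); return max(cs,key=cv2.contourArea)
# rack top via depth heights in top view
H,W=384,512
vv,uu=np.mgrid[:H,:W]; uv=np.c_[uu.ravel(),vv.ravel()]
for n,c in(('t',t),('s',s)):
    c['P']=by_depth(c,uv).reshape(H,W,3); c['ok']=c['range_z']>0
x=t['P']; roi=np.zeros((H,W),bool); roi[170:225,285:380]=1
m=(abs(x[...,2]-.125)<.012)&roi; p=x[m]
r=cv2.minAreaRect((p[:,:2]*1000).astype(np.float32)); print('rack',r, np.median(p[:,2]))
# tools heights above rack
for n,c,roi in(('t',t,(170,225,285,380)),('s',s,(195,270,270,370))):
    P=c['P']; q=np.zeros((H,W),bool); q[roi[0]:roi[1],roi[2]:roi[3]]=1
    m=(P[...,2]>.135)&(P[...,2]<.18)&q
    k,l,st,ce=cv2.connectedComponentsWithStats(m.astype(np.uint8))
    for i in range(1,k):
        if st[i,4]>8: pp=P[l==i]; print(n,ce[i].round(1),st[i],pp.mean(0).round(4),pp[:,2].max().round(4))
# base
for n,c,roi in(('t',t,(165,235,160,240)),('s',s,(140,195,165,250))):
    im=c['img'].astype(int);P=c['P'];q=np.zeros((H,W),bool); q[roi[0]:roi[1],roi[2]:roi[3]]=1
    br=(im[...,0]-im[...,2]>35)&q
    k,l,st,ce=cv2.connectedComponentsWithStats(br.astype(np.uint8))
    for i in range(1,k):
        if st[i,4]>5: print(n,'brown',ce[i].round(1),st[i])
    wh=(im.min(2)>225)&q; cn=big(wh); rr=cv2.minAreaRect((on_plane(c,cn[:,0],.092)[:,:2]*1000).astype(np.float32)); print(n,'plate',rr)
    m=(P[...,2]>.097)&(P[...,2]<.113)&q
    k,l,st,ce=cv2.connectedComponentsWithStats(m.astype(np.uint8))
    for i in range(1,k):
        if st[i,4]>8: print(n,'hgt',ce[i].round(1),st[i],P[l==i].mean(0).round(4))
im=t['img']; print(im[192:210,186:208].mean(2).astype(int))
E
```

```text
rack ((506.359375, -246.70458984375), (139.63949584960938, 274.0750732421875), 3.6173629760742188) 0.12486945242606762
t [311.5 193.1] [309 184   6  19  85] [ 0.5402 -0.1523  0.1614] 0.1679
t [356.5 190. ] [351 186  11   9  77] [ 0.5481 -0.2979  0.1607] 0.1705
t [333.6 191.7] [330 188   8   8  48] [ 0.5433 -0.2226  0.1649] 0.1735
s [298.1 208.4] [289 200  19  16 134] [ 0.536  -0.1571  0.1583] 0.1666
s [321.4 223.4] [317 216  10  16 131] [ 0.5393 -0.2327  0.1573] 0.1723
s [346. 239.] [340 233  13  13 141] [ 0.5423 -0.3078  0.1578] 0.1692
s [315.9 266.6] [311 263  10   7  54] [ 0.4278 -0.3154  0.1531] 0.1571
t brown [166.5 188. ] [166 183   2  11  14]
t brown [228.2 206.7] [223 185  11  44 237]
t brown [163.3 206.3] [162 196   4  21  26]
t brown [195.7 200. ] [193 197   7   7  40]
t plate ((529.94775390625, 225.334716796875), (197.70372009277344, 166.6307830810547), 80.5403060913086)
t hgt [174. 197.] [167 190  12  12  56] [0.5399 0.2951 0.1055]
t hgt [195.5 199.4] [190 193  13  13  67] [0.5312 0.224  0.1034]
t hgt [219.1 204.2] [212 198  14  14  64] [0.5139 0.1461 0.1051]
s brown [180.4 181.5] [170 169  23  26 116]
s brown [230.5 189.7] [206 181  40  14 291]Traceback (most recent call last):
  File "<stdin>", line 27, in <module>
  File "<stdin>", line 4, in big
ValueError: max() iterable argument is empty
```

```bash
cat >> h.py <<'E'
from scipy.spatial.transform import Rotation as Ro
def go(target,yaw,o=None):
    o=o or ctrl.get_obs(); R=Ro.from_euler('xyz',o['eef_rot'])
    print('t',round(o['time_s'],2),'pos',o['ee_pos'].round(4),'rpy',o['eef_rot'].round(4),'F',o['force'].round(2),'w',round(o['grip_width'],4))
    print('shift cm',(R.inv().apply(np.array(target)-o['ee_pos'])*100).round(2),'turn',round(o['eef_rot'][2]-yaw,3))
E
python3 - <<'E'
from h import *
t=np.load('top0.npy',allow_pickle=True).item();s=np.load('side0.npy',allow_pickle=True).item()
# rod dark grip: two-view check with model points
for c in(t,s): print(proj(c,[[.544,-.225,.169],[.544,-.225,.129],[.531,.2245,.104]]).round(1))
print(on_plane(t,[[333.6,191.7]],.167), on_plane(t,[[195.6,199.7]],.104))
go([.544,-.225,.30],.06)
E
```

```text
[[334.6 191.3]
 [332.3 192.7]
 [195.4 199.4]]
[[320.8 217.4]
 [319.2 229.2]
 [204.9 160.1]]
[[ 0.54306285 -0.22226563  0.167     ]] [[0.53007836 0.22372347 0.104     ]]
t 0.1 pos [0.1231 0.5358 0.193 ] rpy [-1.5707e+00  1.0000e-03  1.3450e+00] F [0.62 0.4  0.76] w 0.0939
shift cm [-64.73 -10.63 -58.06] turn 1.285
```

>>> {"fn": "jog_arm", "kwargs": {"targets": [[6, [0, -3, 0], 0], [6, [-3, -7, -2], 0], [6, [-7, -10.6, -6], 0.1], [6, [-11, -10.6, -10], 0.25], [6, [-15, -10.6, -13], 0.4], [6, [-18, -10.6, -16], 0.5], [6, [-22, -10.6, -20], 0.65], [6, [-26, -10.6, -23], 0.8], [6, [-29, -10.6, -26], 0.9], [6, [-33, -10.6, -30], 1.0]], "grip_force": 25}}

```text
time_s: 1.1
ee_pos: [0.3303, 0.1641, 0.2996]
eef_rot: [-1.571, -0.001, 0.341]
force: [1.1, 0.7, -0.0]
grip_width: 0.0598
```

```bash
python3 -c "
from h import *
go([.544,-.224,.30],.06)"
```

```text
t 1.1 pos [0.3303 0.1641 0.2996] rpy [-1.5707e+00 -5.0000e-04  3.4110e-01] F [ 1.09  0.72 -0.04] w 0.0598
shift cm [ 7.150e+00 -3.000e-02 -4.372e+01] turn 0.281
```

>>> {"fn": "jog_arm", "kwargs": {"targets": [[6, [0.7, 0, -4.4], 0.03], [6, [1.5, 0, -9], 0.08], [6, [2.2, 0, -13.5], 0.12], [6, [3, 0, -18], 0.16], [6, [3.7, 0, -22.5], 0.2], [6, [4.5, 0, -27], 0.24], [6, [5.2, 0, -31.5], 0.28], [6, [6, 0, -36], 0.28], [6, [6.6, 0, -40], 0.28], [6, [7.15, 0, -43.7], 0.28]]}}

```text
time_s: 2.1
ee_pos: [0.5456, -0.2229, 0.2989]
eef_rot: [-1.57, 0.001, 0.064]
force: [-0.6, 0.4, 0.3]
grip_width: 0.0603
```

>>> {"fn": "jog_arm", "kwargs": {"targets": [[5, [0, 0, 0], 0], [5, [0, 0, 0], 0], [5, [0, 2, 0], 0], [5, [0, 5, 0], 0], [5, [0, 8, 0], 0], [5, [0, 10, 0], 0], [5, [0, 10, 0], 0]]}}

```text
time_s: 2.8
ee_pos: [0.544, -0.2195, 0.1974]
eef_rot: [-1.569, 0.003, 0.066]
force: [0.1, 0.2, 1.2]
grip_width: 0.0498
```

```bash
python3 - <<'E'
from h import *
go([.544,-.224,.153],.06)
f=lambda i,w,h:cv2.resize(i,(w,h),interpolation=cv2.INTER_CUBIC)
t=optics.camera('top');s=optics.camera('side')
o=ctrl.get_obs()['ee_pos']; print(proj(t,o),proj(s,o))
a=t['img'][160:230,290:390,::-1];b=s['img'][150:290,250:400,::-1]
cv2.imwrite('pics/crop2.png',np.hstack([f(a,400,280),f(b,400,373)[:280]]) if 0 else np.hstack([cv2.copyMakeBorder(f(a,400,280),0,93,0,0,cv2.BORDER_CONSTANT),f(b,400,373)]))
E
```

```text
t 2.8 pos [ 0.544  -0.2195  0.1974] rpy [-1.5687  0.0035  0.0661] F [0.12 0.24 1.16] w 0.0498
shift cm [-0.01  4.44 -0.46] turn 0.006
[[334.95543773 189.78696882]] [[321.03467749 206.55331759]]
```

View pics/crop2.png

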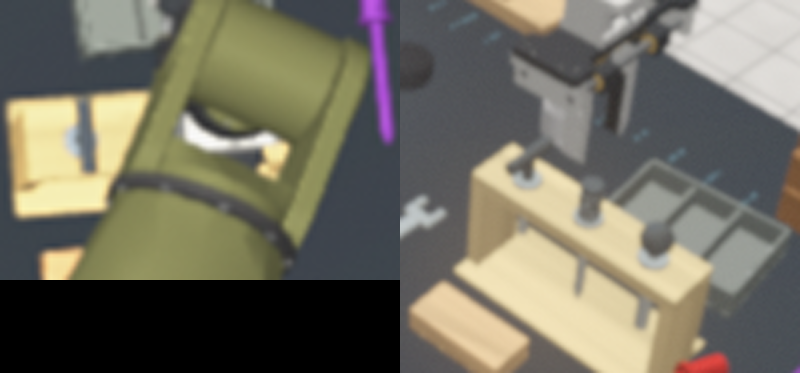

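The crop shows the open fingers above and straddling the middle tool (side pixel ≈ (322,219)), aligned across the row; the neighbours are clear. I correct 4 mm in y and descend.

>>> {"fn": "jog_arm", "kwargs": {"targets": [[5, [0, 0, -0.4], 0], [5, [0, 1, -0.45], 0], [5, [0, 2, -0.45], 0], [5, [0, 3, -0.45], 0], [5, [0, 4, -0.45], 0], [5, [0, 4.4, -0.45], 0], [5, [0, 4.4, -0.45], 0], [5, [0, 4.4, -0.45], 0]]}}

```text
time_s: 3.7
ee_pos: [0.5456, -0.2256, 0.1558]
eef_rot: [-1.571, -0.0, 0.065]
force: [0.0, -0.1, 0.1]
grip_width: 0.0497
```

```bash
python3 - <<'E'
from h import *
go([.544,-.224,.153],.06)
s=optics.camera('side'); save(s,'s3')
P=np.array([.544,-.224,0])
print(proj(s,[P+[0,0,.169],P+[0,0,.129]]))
b=s['img'][170:270,270:380,::-1]; cv2.imwrite('pics/crop3.png',cv2.resize(b,(660,600),interpolation=cv2.INTER_CUBIC))
E
```

```text
t 3.7 pos [ 0.5456 -0.2256  0.1558] rpy [-1.571e+00 -3.000e-04  6.500e-02] F [ 0.03 -0.07  0.07] w 0.0497
shift cm [-0.15  0.28  0.17] turn 0.005
[[320.48328124 217.24186981]
 [318.88008643 228.99672419]]
```

View pics/crop3.png

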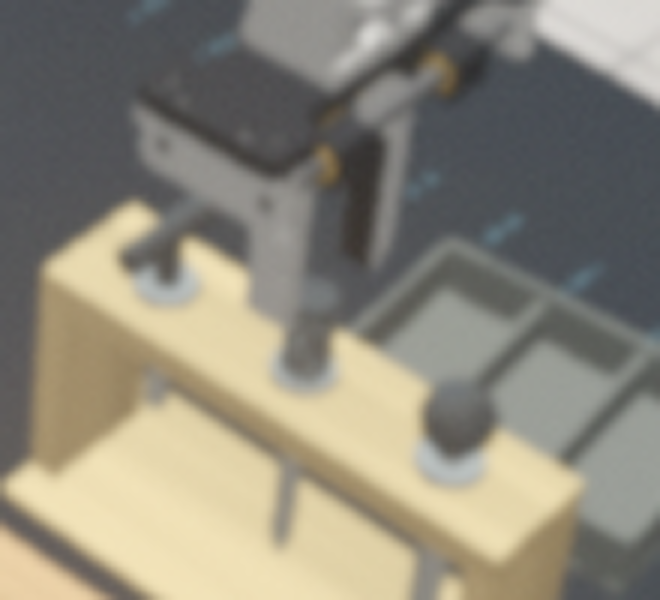

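The crop shows the fingers either side of the ribbed grip (crop ≈(305,335)), perhaps a bit high and off. I'll check the gripper versus rod with depth before closing.

```bash
python3 - <<'E'
from h import *
s=optics.camera('side')
v,u=np.mgrid[195:240,295:350]; uv=np.c_[u.ravel(),v.ravel()]
P=by_depth(s,uv).reshape(45,55,3)
for r in range(5,45,3):
    print(195+r,' '.join(f'{int(round(1e3*(p[0]))):d},{int(round(1e3*(p[1]))):d},{int(round(1e3*p[2]))}' for p in P[r,11:44:2]))
E
```

```text
200 467,-235,276 469,-240,278 467,-246,283 460,-258,294 463,-261,295 465,-264,296 471,-265,293 488,-258,278 757,-64,1 501,-259,272 503,-263,273 569,-221,208 571,-225,210 574,-229,211 576,-234,213 580,-236,212 795,-96,-1
203 469,-234,265 469,-241,270 469,-246,272 466,-254,280 471,-256,278 464,-266,289 470,-267,286 517,-237,240 746,-74,1 749,-79,3 754,-82,2 575,-218,194 575,-224,198 574,-230,202 575,-235,204 777,-103,2 787,-104,-3
206 701,-49,-1 706,-52,-2 707,-59,2 468,-253,269 469,-257,271 471,-261,273 473,-265,274 515,-239,233 735,-84,2 737,-90,5 745,-91,0 573,-220,186 573,-226,190 572,-233,195 580,-233,191 769,-110,-1 771,-116,2
209 690,-59,0 695,-63,-1 698,-67,0 510,-221,214 511,-226,217 473,-261,263 510,-239,226 518,-238,221 728,-90,-2 731,-95,0 575,-215,172 574,-221,177 574,-227,180 574,-233,184 582,-233,180 757,-120,1 767,-121,-4
212 681,-67,-2 684,-72,0 688,-77,0 509,-223,206 508,-230,211 512,-233,211 510,-240,217 519,-239,211 718,-99,-2 719,-105,1 725,-108,-1 573,-223,168 575,-228,170 574,-235,176 739,-127,4 749,-128,-1 750,-134,2
215 562,-164,125 565,-168,125 570,-171,124 50
[... 1225 characters left out ...]
250,126 681,-184,8 687,-186,6
233 514,-209,123 515,-214,127 518,-218,127 523,-221,127 528,-222,124 529,-228,128 531,-232,130 538,-233,125 540,-238,128 543,-242,129 552,-242,123 553,-246,125 562,-247,120 561,-253,125 564,-257,127 567,-261,127 570,-265,128
236 515,-209,113 514,-216,118 515,-221,121 516,-227,125 521,-229,123 523,-234,125 526,-238,126 531,-240,124 536,-242,123 537,-248,127 539,-252,129 547,-252,124 552,-255,122 551,-261,127 557,-263,125 558,-268,128 565,-269,124
239 595,-147,1 600,-150,0 513,-224,114 514,-229,118 514,-235,122 515,-241,126 521,-243,123 522,-248,127 526,-251,126 529,-254,126 532,-258,128 540,-259,122 541,-264,125 547,-266,123 547,-271,127 551,-275,127 559,-275,121
```

Depth shows the fingertips at z≈0.172, about 35 mm higher than the reported TCP implies. The rod's top reads the expected 0.169, so the pose reading and the camera disagree. I'll go down in small steps, checking force and picture.

>>> {"fn": "jog_arm", "kwargs": {"targets": [[5, [-0.3, 0.3, -0.1], 0], [5, [-0.3, 0.6, -0.1], 0], [5, [-0.3, 1, -0.1], 0], [5, [-0.3, 1, -0.1], 0]]}}

```text
time_s: 4.2
ee_pos: [0.5422, -0.2266, 0.1448]
eef_rot: [-1.57, 0.001, 0.065]
force: [0.4, 0.1, -0.7]
grip_width: 0.0499
```

```bash
cat >> h.py <<'E'
def fingers():
    s=optics.camera('side'); H,W=s['range_z'].shape
    v,u=np.mgrid[:H,:W]; P=by_depth(s,np.c_[u.ravel(),v.ravel()])[:].reshape(H,W,3)
    g=ctrl.get_obs()['ee_pos']
    for n,dx in(('near',-.033),('far',.029)):
        m=(abs(P[...,0]-g[0]-dx)<.009)&(abs(P[...,1]-g[1])<.025)&(P[...,2]>.13)&(P[...,2]<.21)
        q=P[m]; print(n,len(q),'x',np.median(q[:,0]).round(4),'y',np.percentile(q[:,1],[5,50,95]).round(4),'zmin',np.percentile(q[:,2],[1,3,8]).round(4))
    return s
E
python3 - <<'E'
from h import *
go([.544,-.224,.118],.06)
s=fingers()
E
```

```text
t 4.2 pos [ 0.5422 -0.2266  0.1448] rpy [-1.5703e+00  9.0000e-04  6.4900e-02] F [ 0.38  0.11 -0.68] w 0.0499
shift cm [0.2  2.68 0.25] turn 0.005
near 123 x 0.508 y [-0.2404 -0.2344 -0.2226] zmin [0.1633 0.1655 0.1681]
far 127 x 0.5701 y [-0.2366 -0.2305 -0.2195] zmin [0.158  0.1594 0.1608]
```

>>> {"fn": "jog_arm", "kwargs": {"targets": [[5, [0, 0.5, 0], 0], [5, [0, 1, 0], 0], [5, [0, 1.5, 0], 0], [5, [0, 2.1, 0], 0], [5, [0, 2.1, 0], 0]]}}

```text
time_s: 4.75
ee_pos: [0.5421, -0.2266, 0.1235]
eef_rot: [-1.57, 0.001, 0.065]
force: [0.3, 0.3, -0.8]
grip_width: 0.0501
```

```bash
python3 - <<'E'
from h import *
go([.544,-.224,.118],.06)
s=fingers()
b=s['img'][170:270,270:380,::-1]; cv2.imwrite('pics/crop4.png',cv2.resize(b,(660,600),interpolation=cv2.INTER_CUBIC))
E
```

```text
t 4.75 pos [ 0.5421 -0.2266  0.1235] rpy [-1.5701e+00  1.3000e-03  6.5000e-02] F [ 0.31  0.31 -0.77] w 0.0501
shift cm [0.21 0.55 0.24] turn 0.005
near 134 x 0.508 y [-0.24   -0.2368 -0.2231] zmin [0.1427 0.1439 0.148 ]
far 138 x 0.5703 y [-0.2361 -0.2327 -0.2209] zmin [0.1372 0.1386 0.1446]
```

View pics/crop4.png

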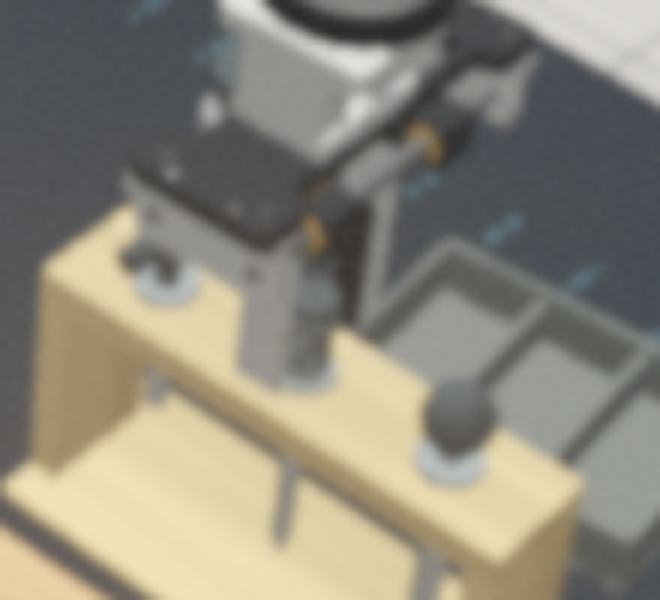

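The fingers now flank the grip, tips just above the flange, with no contact force. Closing.

>>> {"fn": "jog_arm", "kwargs": {"targets": [[3.5, [0, 0, 0], 0], [3, [0, 0, 0], 0], [2.6, [0, 0, 0], 0], [2.2, [0, 0, 0], 0], [1.8, [0, 0, 0], 0], [1.5, [0, 0, 0], 0], [1.5, [0, 0, 0], 0], [1.5, [0, 0, 0], 0]], "grip_force": 30}}

```text
time_s: 5.6
ee_pos: [0.5425, -0.2267, 0.1247]
eef_rot: [-1.571, -0.0, 0.065]
force: [-0.4, 0.3, 2.5]
grip_width: 0.0215
```

>>> {"fn": "jog_arm", "kwargs": {"targets": [[1.5, [0, -0.5, 0], 0], [1.5, [0, -1.5, 0], 0], [1.5, [0, -3, 0], 0], [1.5, [0, -5, 0], 0], [1.5, [0, -7.5, 0], 0], [1.5, [0, -10, 0], 0], [1.5, [0, -12.5, 0], 0], [1.5, [0, -15, 0], 0], [1.5, [0, -16.5, 0], 0], [1.5, [0, -17, 0], 0]]}}

```text
time_s: 6.6
ee_pos: [0.5428, -0.2268, 0.2969]
eef_rot: [-1.572, -0.003, 0.065]
force: [0.3, 0.2, -1.7]
grip_width: 0.0215
```

>>> {"fn": "jog_arm", "kwargs": {"targets": [[1.5, [0, 0, 0], 0], [1.5, [0, 0, 0], 0], [1.5, [0, 0, 0], 0]]}}

```text
time_s: 6.9
ee_pos: [0.5423, -0.2266, 0.2936]
eef_rot: [-1.57, 0.001, 0.065]
force: [0.4, -0.8, -1.1]
grip_width: 0.0216
```

```bash
python3 - <<'E'
from h import *
go([.531,.2245,.295],.065)
s=optics.camera('side'); save(s,'s5'); t=optics.camera('top'); save(t,'t5')
b=s['img'][110:270,240:390,::-1]; cv2.imwrite('pics/crop5.png',cv2.resize(b,(560,597),interpolation=cv2.INTER_CUBIC))
E
```

```text
t 6.9 pos [ 0.5423 -0.2266  0.2936] rpy [-1.57e+00  1.40e-03  6.50e-02] F [ 0.43 -0.77 -1.08] w 0.0216
shift cm [ 1.8  -0.11 45.09] turn 0.0
```

View pics/crop5.png

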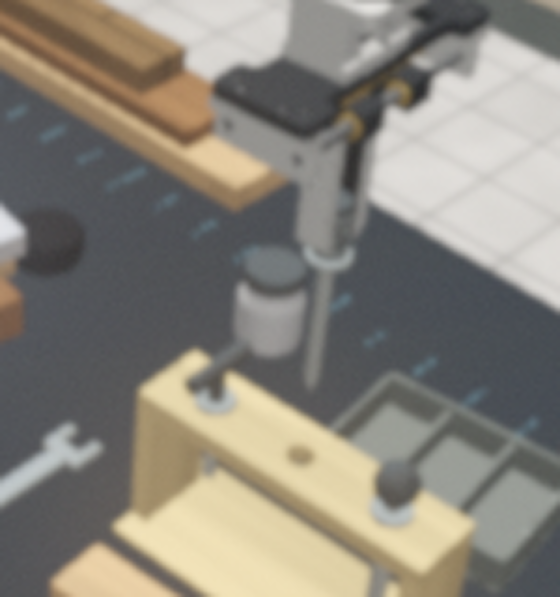

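The rod hangs from the gripper with its point at side pixel ≈(324,214), the hole is empty, and the other tools have stayed put. Moving over to the base.

>>> {"fn": "jog_arm", "kwargs": {"targets": [[1.5, [0, 0, 1], 0], [1.5, [0.1, 0, 3], 0], [1.5, [0.3, 0, 6], 0], [1.5, [0.4, 0, 9], 0], [1.5, [0.6, 0, 12], 0], [1.5, [0.7, 0, 15], 0], [1.5, [0.8, 0, 18], 0], [1.5, [0.9, 0, 21], 0], [1.5, [1, 0, 24], 0], [1.5, [1.1, 0, 27], 0]]}}

```text
time_s: 8.0
ee_pos: [0.5354, 0.0452, 0.2945]
eef_rot: [-1.571, 0.0, 0.065]
force: [0.3, -0.1, -1.7]
grip_width: 0.0217
```

>>> {"fn": "jog_arm", "kwargs": {"targets": [[1.5, [0.1, 0, 3], 0], [1.5, [0.2, 0, 6], 0], [1.5, [0.3, 0, 9], 0], [1.5, [0.4, 0, 12], 0], [1.5, [0.5, 0, 14.5], 0], [1.5, [0.6, 0, 16.5], 0], [1.5, [0.7, 0, 17.6], 0], [1.5, [0.7, 0, 18.1], 0], [1.5, [0.7, 0, 18.1], 0], [1.5, [0.7, 0, 18.1], 0]]}}

```text
time_s: 9.0
ee_pos: [0.5312, 0.2238, 0.2946]
eef_rot: [-1.571, -0.0, 0.064]
force: [0.6, 1.1, -2.0]
grip_width: 0.021
```

```bash
python3 - <<'E'
from h import *
go([.531,.2245,.295],.065)
s=optics.camera('side'); save(s,'s6'); t=optics.camera('top'); save(t,'t6')
np.save('s6.npy',s,allow_pickle=True);np.save('t6.npy',t,allow_pickle=True)
print(proj(s,[[.531,.2245,.185],[.531,.2245,.104]]),proj(t,[[.531,.2245,.185],[.531,.2245,.104]]))
b=s['img'][80:200,160:250,::-1];a=t['img'][150:250,150:250,::-1]
cv2.imwrite('pics/crop6.png',np.hstack([cv2.resize(b,(390,520),interpolation=cv2.INTER_CUBIC),cv2.resize(a[:,:78],(400,520),interpolation=cv2.INTER_CUBIC)]))
E
```

```text
t 9.0 pos [0.5312 0.2238 0.2946] rpy [-1.5709 -0.      0.0644] F [ 0.55  1.11 -1.96] w 0.021
shift cm [-0.02 -0.04  0.07] turn -0.001
[[203.46789133 137.75982404]
 [204.89760975 160.10911309]] [[192.22001755 196.96586783]
 [195.36495707 199.42555134]]
```

View pics/crop6.png

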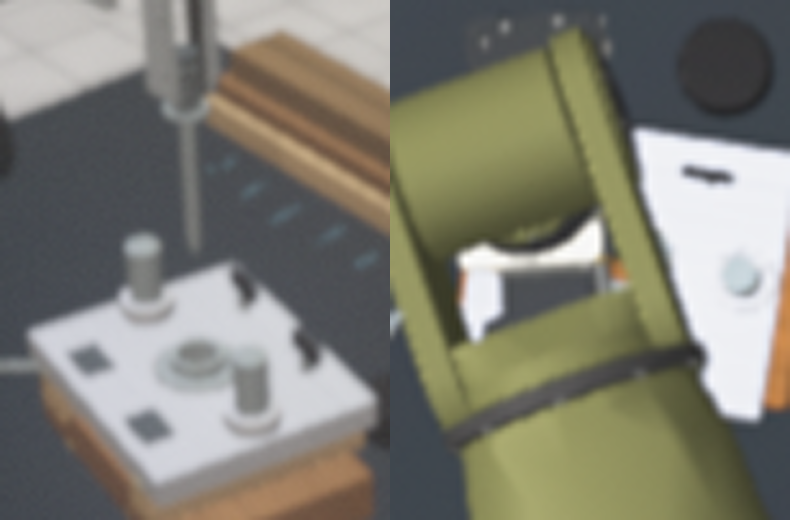

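The rod hangs above the bush: point at side pixel ≈(204.8,137.7), bush mouth ≈(206,162). The top view is blocked by the arm, so I'll measure the rod axis and the bush in the side camera alone, where calibration errors cancel.

```bash
cat > m.py <<'E'
from h import *
def cloud(c):
    H,W=c['range_z'].shape; v,u=np.mgrid[:H,:W]
    return by_depth(c,np.c_[u.ravel(),v.ravel()]).reshape(H,W,3)
def stem(c,xy,z0,z1,rad=.02,show=True):
    P=cloud(c); o=np.linalg.inv(c['world_to_cam'])[:3,3]
    m=(np.hypot(P[...,0]-xy[0],P[...,1]-xy[1])<rad)&(P[...,2]>z0)&(P[...,2]<z1)
    q=P[m]; d=q-o; d[:,2]=0; d/=np.linalg.norm(d,axis=1)[:,None]
    q=q+d*.0039                      # mean front-surface depth of a 5 mm radius stem
    A=np.c_[np.ones(len(q)),q[:,2]-q[:,2].mean()]
    f,_,_,_=np.linalg.lstsq(A,q[:,:2],rcond=None)
    res=q[:,:2]-A@f
    print('stem n',len(q),'zmean',q[:,2].mean().round(4),'zmin',q[:,2].min().round(4),'axis xy',f[0].round(4),'slope',f[1].round(4),'res',res.std(0).round(4))
    return f,q[:,2].mean(),m
E
python3 - <<'E'
from m import *
s=np.load('s6.npy',allow_pickle=True).item(); s0=np.load('side0.npy',allow_pickle=True).item()
f,z,m=stem(s,[.531,.2245],.175,.283,.025)
vs,us=np.where(m)
for r in np.unique(vs)[::3]: print(r,us[vs==r].min(),us[vs==r].max(),end=' | ')
print()
P=cloud(s0); o=np.linalg.inv(s0['world_to_cam'])[:3,3]
mm=(np.hypot(P[...,0]-.531,P[...,1]-.2245)<.03)&(P[...,2]>.099)&(P[...,2]<.112)
q=P[mm]; vs,us=np.where(mm); print('collar',len(q),q.mean(0).round(4),us.min(),us.max(),vs.min(),vs.max())
uv=np.c_[us,vs].astype(float); w=on_plane(s0,uv,.104)
print('on plane mean',w.mean(0).round(4),w.min(0).round(4),w.max(0).round(4), 'circle',cv2.minEnclosingCircle((w[:,:2]*1000).astype(np.float32)))
g=s0['img'][148:178,190:226].mean(2).astype(int)
for i,r in enumerate(g): print(148+i,*r)
E
```

```text
stem n 90 zmean 0.2374 zmin 0.189 axis xy [0.5329 0.2217] slope [-0.0196 -0.0242] res [0.0025 0.003 ]
109 201 201 | 112 202 204 | 115 202 204 | 118 202 205 | 121 202 205 | 124 203 205 | 127 203 205 | 130 203 205 | 133 203 206 | 136 204 205 | 
collar 65 [0.5298 0.2206 0.1028] 199 211 157 166
on plane mean [0.5288 0.2193 0.104 ] [0.5099 0.1985 0.104 ] [0.5495 0.2411 0.104 ] circle ((527.079345703125, 218.79013061523438), 23.593799591064453)
148 165 138 128 128 127 128 142 170 192 197 201 207 210 210 210 209 210 211 211 212 211 210 210 203 180 139 96 81 107 155 185 182 155 120 94 82
149 180 161 153 149 150 153 165 180 188 186 192 204 210 210 210 210 211 211 211 211 211 210 211 204 185 149 115 111 139 176 199 202 185 158 126 98
150 189 182 178 177 176 179 180 182 175 170 185 202 209 211 210 210 210 211 211 211 211 211 211 206 190 161 139 148 177 197 207 210 203 187 163 131
151 182 184 185 185 185 181 176 165 157 162 187 204 210 211 211 211 210 211 210 211 212 211 211 209 198 182 170 179 197 208 212 212 210 204 190 166
152 165 169 172 172 171 166 158 152 154 171 195 206 209 210 210 210 21
[... 3077 characters left out ...]
 211 212 212 212 212 212 213 212 212 213 213 213 213 210 197 163 131 125 126 125 121 122 143 178 198 204 208
174 203 198 188 177 170 174 188 202 208 211 211 213 212 212 212 212 213 213 213 213 212 210 208 200 174 144 132 130 129 129 137 159 184 196 198 204
175 182 172 157 143 135 142 163 187 203 210 211 212 212 212 212 212 213 214 213 213 208 202 200 200 188 168 155 151 151 154 167 180 190 190 188 200
176 148 135 126 118 116 120 136 164 190 205 210 211 211 212 212 212 212 213 213 212 207 192 185 191 192 186 182 181 180 180 187 191 186 175 177 197
177 128 115 111 110 110 113 119 140 169 193 206 211 211 211 212 212 212 212 212 212 206 191 173 175 182 186 189 190 189 185 186 179 167 158 173 199
```

```bash
cat >> m.py <<'E'
def avg(n=8):
    f=[optics.camera('side') for _ in range(n)]; c=f[0]
    c['img']=np.mean([x['img'] for x in f],0); c['range_z']=np.median([x['range_z'] for x in f],0); return c
def plane_disc(c,P,xy,z,r,dz=.004):
    m=(np.hypot(P[...,0]-xy[0],P[...,1]-xy[1])<r)&(abs(P[...,2]-z)<dz)
    q=P[m]; return len(q),q.mean(0).round(4),np.argwhere(m).mean(0)[::-1].round(2)
def diffcols(c,s0,rows):
    d=np.abs(c['img'].astype(float)-s0['img']).sum(2); out=[]
    for r in rows:
        k=d[r,196:214]; k=np.where(k>.3*k.max(),k,0); out.append((k@np.arange(196,214))/k.sum())
    return np.array(out)
E
python3 - <<'E'
from m import *
s0=np.load('side0.npy',allow_pickle=True).item()
c=avg(8); np.save('s7.npy',c,allow_pickle=True)
P=cloud(c)
f,z,m=stem(c,[.531,.2245],.195,.28,.025)
rows=np.arange(113,136); u=diffcols(c,s0,rows); a=np.polyfit(rows,u,1); print('u',u.round(1),a,'u@161',np.polyval(a,161))
d=np.abs(c['img']-s0['img']).sum(2)[130:146,200:210]; print(d.astype(int))
for xy in([.543,.302],[.517,.148]): print('col',plane_disc(c,P,xy,.150,.016))
print('bush by ellipse',on_plane(c,[[205.1,161.0]],.104))
# plate at z .092: fit edges
q=P[(np.hypot(P[...,0]-.53,P[...,1]-.222)<.12)&(abs(P[...,2]-.092)<.006)]
print('plate',len(q),cv2.minAreaRect((q[:,:2]*1000).astype(np.float32)),np.median(q[:,2]))
print('depth collar rim',plane_disc(c,P,[.531,.222],.104,.022,.005))
E
```

```text
stem n 81 zmean 0.2379 zmin 0.1955 axis xy [0.533 0.222] slope [-0.0214 -0.0286] res [0.0025 0.0017]
u [202.9 202.9 203.  203.1 203.3 203.3 203.4 203.4 203.4 203.5 203.5 203.5
 203.6 203.8 203.6 203.9 203.9 203.9 203.9 204.  204.  204.3 204.3] [5.88368380e-02 1.96292533e+02] u@161 205.76526407620847
[[  1   5  47 101 115  87  38   8   1   2]
 [  2   9  50 100 118  91  42   9   6   5]
 [  6  11  41  92 111  92  45   8   6   4]
 [  2   4  44  95 115  96  43  13   3   2]
 [  1   4  32  83 113  93  43  16   2   1]
 [  2   5  26  78 104  90  46  12   7   6]
 [  5   2  23  55  89  78  39  11   2   4]
 [  2   5  13  35  66  61  30  10   2   2]
 [  6   1   7  19  37  37  20   6   2   8]
 [  1   2   2   2  13  15   3   4   2   1]
 [  1   2   1   4   4   5   4   6   3   1]
 [  2   1   7   5   2   4   3   6   7   2]
 [  1   1   4   5   5   7   5   2   7   6]
 [  4   6   4   3   8   8   5   5   9   8]
 [  7   6   3   6   8   6   6   6   9   7]
 [  7   6   5   5   6   7   5   8   6   5]]
col (35, array([0.5429, 0.2977, 0.1497]), array([192.6 , 136.17]))
col (41, array([0.5164, 0.144 , 0.1495]), array([217.27, 161.59]))
bush by ellipse [[0.52862943 0.22044547 0.104     ]]
plate 1834 ((531.078369140625, 222.4021453857422), (202.67393493652344, 172.2080078125), 80.56126403808594) 0.09207810746710815
depth collar rim (64, array([0.53  , 0.2218, 0.1029]), array([205.2 , 160.94]))
```

Measured in the side camera: bush centre ≈(0.5297,0.2213), agreed to about 1–2 mm by the columns, plate, rim and bore; rod axis ≈(0.533,0.222), upright. I correct −2.8 mm in x and −0.5 mm in y, and lower halfway.

>>> {"fn": "jog_arm", "kwargs": {"targets": [[1.5, [-0.15, 0, 0], 0], [1.5, [-0.28, 0, -0.03], 0], [1.5, [-0.28, 0.5, -0.03], 0], [1.5, [-0.28, 1.5, -0.03], 0], [1.5, [-0.28, 2.7, -0.03], 0], [1.5, [-0.28, 4, -0.03], 0], [1.5, [-0.28, 5.2, -0.03], 0], [1.5, [-0.28, 6, -0.03], 0], [1.5, [-0.28, 6.3, -0.03], 0], [1.5, [-0.28, 6.3, -0.03], 0]]}}

```text
time_s: 10.5
ee_pos: [0.5284, 0.224, 0.2313]
eef_rot: [-1.571, 0.0, 0.065]
force: [0.9, 0.2, -1.1]
grip_width: 0.0215
```

>>> {"fn": "jog_arm", "kwargs": {"targets": [[1.5, [0, 0, 0], 0], [1.5, [0, 0, 0], 0], [1.5, [0, 0, 0], 0], [1.5, [0, 0, 0], 0]]}}

```text
time_s: 10.9
ee_pos: [0.5284, 0.2241, 0.2318]
eef_rot: [-1.571, -0.0, 0.065]
force: [0.3, -0.8, -1.2]
grip_width: 0.0213
```

```bash
python3 - <<'E'
from m import *
s0=np.load('side0.npy',allow_pickle=True).item()
c=avg(8); go([.5284,.2233,.1656],.0644)
f,z,m=stem(c,[.531,.2225],.13,.216,.022)
rows=np.arange(131,153); u=diffcols(c,s0,rows); a=np.polyfit(rows,u,1); print('u',u.round(1),a,'u@161',np.polyval(a,161))
print(np.abs(c['img']-s0['img']).sum(2)[148:164,201:211].astype(int))
b=c['img'][100:190,160:250,::-1]; cv2.imwrite('pics/crop8.png',cv2.resize(b,(600,600),interpolation=cv2.INTER_CUBIC))
E
```

```text
t 11.3 pos [0.5284 0.224  0.2316] rpy [-1.5708 -0.      0.065 ] F [ 0.04  1.4  -0.77] w 0.0213
shift cm [-0.    6.6  -0.07] turn 0.001
stem n 83 zmean 0.1751 zmin 0.1312 axis xy [0.531  0.2225] slope [-0.0005  0.0076] res [0.0027 0.0019]
u [203.4 203.2 203.4 203.5 203.5 203.5 203.8 203.8 203.6 203.9 203.6 203.3
 204.6 204.3 204.4 204.4 204.4 204.5 204.5 204.6 204.6 204.6] [7.07842944e-02 1.93955267e+02] u@161 205.35153809977464
[[  5  27 118 211 204 107  24   9   8  12]
 [  5  25 108 205 212 116  25   5  10  11]
 [  8  21 101 198 218 122  28   5  12  12]
 [  5  21  99 199 226 130  29   8  13  10]
 [  6  19  94 193 224 132  28   6  12  10]
 [  9  13  77 171 205 118  28   6  11   9]
 [  9   3  47 127 166  91  19   5  12  12]
 [ 11   6  22  87 119  61   4   9  10  11]
 [ 10   8   5  42  65  28   0  10  11  10]
 [ 12  13   6   9  20   6   6  11  11  11]
 [ 10  10   9   6   1   5  11  11  10  10]
 [ 13  12  11  13   4   8  11  12  11  12]
 [  9  10  13  14  11   9   5  11  10  14]
 [ 12  10  15  11  10  10  16   6  13  15]
 [ 12  11  10  15  10  11  11   8  10  10]
 [ 11  12  10  11  15  13  12  14  11  12]][ WARN:0@4.608] global loadsave.cpp:1063 imwrite_ Unsupported depth image for selected encoder is fallbacked to CV_8U.
```

View pics/crop8.png

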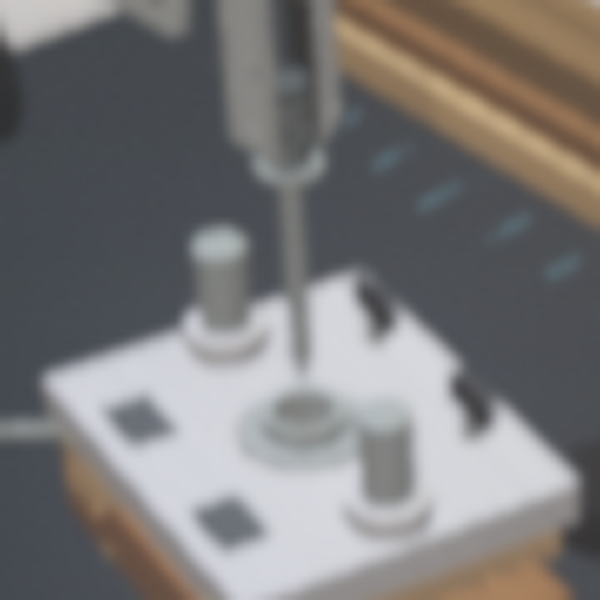

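The point hangs just above the bore (crop (302,370); bore centre ≈(307,408)). Laterally it is within ≈0.3 mm; in depth it is ≈+1.7 mm by range data. I nudge it 1 mm toward the camera and lower slowly into the mouth, watching force.

>>> {"fn": "jog_arm", "kwargs": {"targets": [[1.5, [-0.06, 0, -0.08], 0], [1.5, [-0.06, 0.3, -0.08], 0], [1.5, [-0.06, 0.7, -0.08], 0], [1.5, [-0.06, 1.1, -0.08], 0], [1.5, [-0.06, 1.5, -0.08], 0], [1.5, [-0.06, 1.9, -0.08], 0], [1.5, [-0.06, 2.3, -0.08], 0], [1.5, [-0.06, 2.7, -0.08], 0], [1.5, [-0.06, 2.9, -0.08], 0], [1.5, [-0.06, 2.9, -0.08], 0]]}}

```text
time_s: 12.3
ee_pos: [0.5278, 0.2231, 0.2022]
eef_rot: [-1.571, 0.0, 0.065]
force: [-0.2, -0.6, -1.1]
grip_width: 0.0212
```

```bash
python3 - <<'E'
from m import *
s0=np.load('side0.npy',allow_pickle=True).item()
c=avg(12); go([.528,.223,.167],.065)
f,z,m=stem(c,[.530,.2215],.112,.19,.022)
rows=np.arange(141,157); u=diffcols(c,s0,rows); a=np.polyfit(rows,u,1); print('u',u.round(1),a,'u@161',np.polyval(a,161))
P=cloud(c)
for xy in([.543,.302],[.517,.148]): print('col',plane_disc(c,P,xy,.150,.016))
print('flange',plane_disc(c,P,[.530,.2215],.204,.018,.004))
c['img']=c['img'].round().astype(np.uint8)
b=c['img'][140:180,185:229,::-1]; cv2.imwrite('pics/crop9.png',cv2.resize(b,(660,600),interpolation=cv2.INTER_CUBIC))
E
```

```text
t 12.9 pos [0.5279 0.2232 0.2026] rpy [-1.5708e+00 -1.0000e-04  6.5000e-02] F [-0.19 -0.18 -0.77] w 0.0214
shift cm [ 0.01  3.56 -0.02] turn 0.0
stem n 70 zmean 0.1518 zmin 0.1128 axis xy [0.5302 0.2216] slope [0.0023 0.0011] res [0.0023 0.0019]
u [203.6 203.3 204.6 204.4 204.4 204.4 204.4 204.5 204.5 204.6 204.6 204.6
 204.7 204.7 205.  205. ] [7.10859705e-02 1.93900293e+02] u@161 205.34513445801093
col (34, array([0.543 , 0.2983, 0.1495]), array([192.5 , 136.12]))
col (41, array([0.5165, 0.1443, 0.1493]), array([217.24, 161.59]))
flange (23, array([0.525 , 0.215 , 0.2059]), array([203.43, 133.83]))
```

View pics/crop9.png

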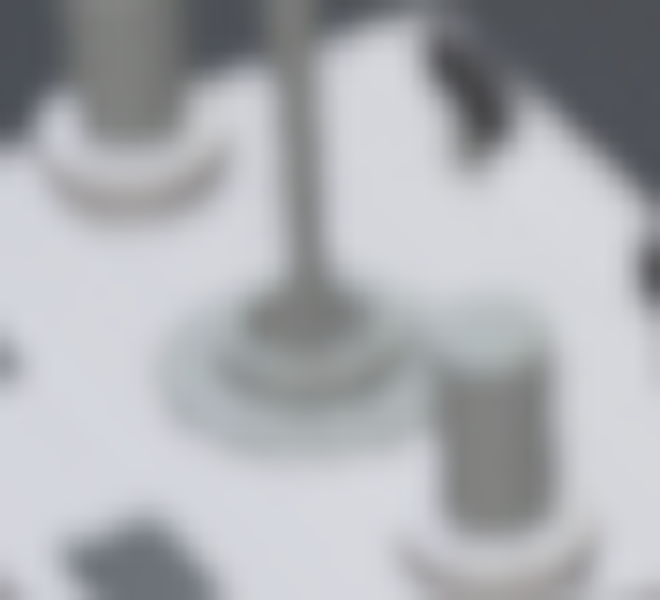

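The point is in the bore, stem (crop x≈308) centred in the mouth (≈305); the axis (0.5302,0.2216) is within about 0.6 mm of the columns' midpoint (0.5298,0.2213). Lowering the rest.

>>> {"fn": "jog_arm", "kwargs": {"targets": [[1.5, [0, 0.3, 0], 0], [1.5, [0, 0.8, 0], 0], [1.5, [0, 1.3, 0], 0], [1.5, [0, 1.8, 0], 0], [1.5, [0, 2.3, 0], 0], [1.5, [0, 2.8, 0], 0], [1.5, [0, 3.2, 0], 0], [1.5, [0, 3.4, 0], 0], [1.5, [0, 3.5, 0], 0], [1.5, [0, 3.5, 0], 0]]}}

```text
time_s: 13.9
ee_pos: [0.5279, 0.2232, 0.1675]
eef_rot: [-1.571, -0.0, 0.065]
force: [0.8, 0.3, -0.9]
grip_width: 0.0211
```

>>> {"fn": "jog_arm", "kwargs": {"targets": [[1.5, [0, 0, 0], 0], [1.5, [0, 0, 0], 0], [1.5, [0, 0, 0], 0], [1.5, [0, 0, 0], 0], [1.5, [0, 0, 0], 0], [1.5, [0, 0, 0], 0], [1.5, [0, 0, 0], 0], [1.5, [0, 0, 0], 0]]}}

```text
time_s: 14.7
ee_pos: [0.5278, 0.2232, 0.1675]
eef_rot: [-1.571, -0.0, 0.065]
force: [-0.1, 1.1, -2.1]
grip_width: 0.0215
```

```bash
python3 - <<'E'
from m import *
s0=np.load('side0.npy',allow_pickle=True).item()
c=avg(12); go([.528,.223,.167],.065)
f,z,m=stem(c,[.530,.2215],.112,.155,.022)
P=cloud(c)
for r in(.162,.166,.170,.174,.178): print(r,plane_disc(c,P,[.530,.2215],r,.018,.002))
rows=np.arange(149,158); print('u',diffcols(c,s0,rows).round(1))
c['img']=c['img'].round().astype(np.uint8)
b=c['img'][110:190,165:245,::-1]; cv2.imwrite('pics/crop10.png',cv2.resize(b,(600,600),interpolation=cv2.INTER_CUBIC))
E
```

```text
t 15.3 pos [0.5278 0.2232 0.1675] rpy [-1.5708  0.      0.0651] F [ 0.34  0.07 -1.48] w 0.0215
shift cm [ 0.01  0.05 -0.02] turn 0.0
stem n 39 zmean 0.1343 zmin 0.1123 axis xy [0.5303 0.2216] slope [0.0265 0.023 ] res [0.0024 0.002 ]
0.162 (3, array([0.5268, 0.2186, 0.1607]), array([204., 146.]))
0.166 (0, array([nan, nan, nan]), array([nan, nan]))
0.17 (18, array([0.5272, 0.2126, 0.1711]), array([205.17, 143.89]))
0.174 (12, array([0.5242, 0.2161, 0.1735]), array([203.58, 143.08]))
0.178 (5, array([0.5269, 0.2114, 0.1784]), array([205.2, 142. ]))
u [204.5 204.6 204.6 204.6 204.7 204.7 205.  205.  205. ]m.py:20: RuntimeWarning: Mean of empty slice.
  q=P[m]; return len(q),q.mean(0).round(4),np.argwhere(m).mean(0)[::-1].round(2)
  ret = um.true_divide(
```

View pics/crop10.png

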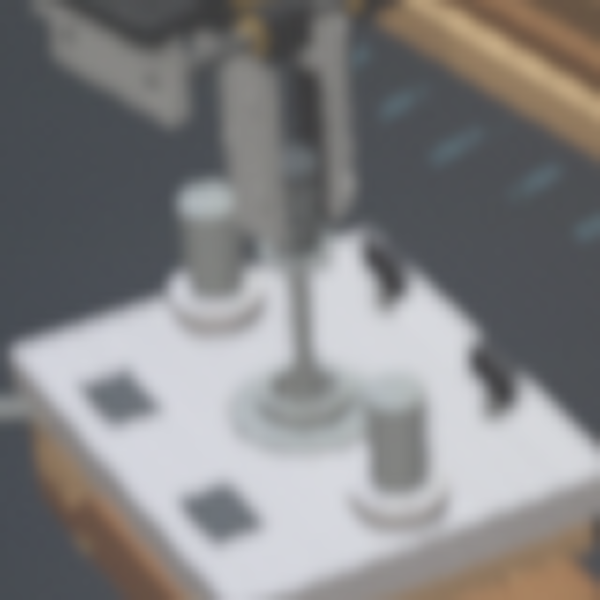

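The rod stands upright in the bore with its flange at z≈0.17, which puts the point at ≈0.058 (46 mm below the mouth). There is no side force. Handing in.

```bash
python3 -c "
from h import *
print(ctrl.hand_in()); go([.528,.223,.167],.065)"
```

```text
the job is handed in; nothing more can be done
None
the job is handed in; nothing more can be done
```

I took the centring rod from the rack's middle hole, lowered it through the guide bush and handed in at about 15 s. It was held at 30 N, upright and still. No verdict came back, so this rests on my own checks.

**Last checks**
- **Centring:** The rod's axis was about 0.6 mm from the bush centre. The ways of locating that centre agreed to about 1–2 mm.
- **Depth:** The point should be about 46 mm below the bush mouth. I worked that out from the flange height and the lift travel, because the point itself is hidden inside the base.
- **Tilt:** Tilt fits in the last steps gave 0 to 0.035 rad. The final 0.035 comes from a short, noisy stretch of stem, and the gripper itself read level.
- **Forces:** The wrist force stayed within noise (about 2 N), and the readings between moves gave no sign of contact with the base.
- **Other items:** I saw no other tool or bench item displaced, but I did not measure their positions at the end.

**What disagreed**
- The fingertips appeared about 35 mm higher in the side camera than the reported gripper position implies. I relied on the camera when setting the grasp height.
- Before entering the bore, the pixel row of the point suggested the rod was about 3–5 mm nearer the camera, while the range data put it about 2 mm further away. I followed the range data and nudged the rod 1 mm.
- The arm blocked the top camera over the base, so the final alignment rests on the side camera alone.

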